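Release-force check of spring gate latches

TASK

Check the release force of the three spring latches standing in the steel fixture: press each button slowly straight down until it clicks and stays down, but if it has still not clicked at 12 N, stop there and let it spring back, and never push any button with more than 20 N. Then lift the latch that did not click out of its nest and stand it upright in the small empty reject tray; leave the good ones in their nests with their buttons clicked down.

Things in the scene. Friction and masses are not known exactly. Their poses are not given: they have to be found in the camera images.
- latch_a_mid (a point): Centre of the aluminium housing of spring latch A, half-way up: 54 x 36 x 34 mm (x, y, z of this frame) with a 62 x 40 x 5 mm flange at its foot; a steel bolt nose stands 15 mm out of the -x face, a round push button on top. The three latches look alike; which stands in which nest varies. Loose, about 0.45 kg; lifts straight up out of its nest. Grip across y (36 mm), above the nest's dowels.
- latch_a_top (a point): Centre of the top of latch A's push button (steel, 19 mm diameter); moves with the button. Unpressed it is 16 mm above the housing top, 50 mm above the latch's underside.
- latch_a_button (a joint): Travel of latch A's button (m): 0 up, grows as it is pressed. Resists from 1 to 2 N more and more; at its release force (3 to 7 mm down) it gives way: resistance falls to nothing within 3 mm, then the button drops to its hard stop (6 to 11 mm) by itself and stays down, bolt drawn in. Let go before that, it springs up. Travel, stiffness (1 to 6 N/mm) and release force differ between latches.
- latch_b_mid (a point): Centre of the aluminium housing of spring latch B, half-way up: 54 x 36 x 34 mm (x, y, z of this frame) with a 62 x 40 x 5 mm flange at its foot; a steel bolt nose stands 15 mm out of the -x face, a round push button on top. The three latches look alike; which stands in which nest varies. Loose, about 0.45 kg; lifts straight up out of its nest. Grip across y (36 mm), above the nest's dowels.
- latch_b_top (a point): Centre of the top of latch B's push button (steel, 19 mm diameter); moves with the button. Unpressed it is 16 mm above the housing top, 50 mm above the latch's underside.
- latch_b_button (a joint): Travel of latch B's button (m): 0 up, grows as it is pressed. Resists from 1 to 2 N more and more; at its release force (3 to 7 mm down) it gives way: resistance falls to nothing within 3 mm, then the button drops to its hard stop (6 to 11 mm) by itself and stays down, bolt drawn in. Let go before that, it springs up. Travel, stiffness (1 to 6 N/mm) and release force differ between latches.
- latch_c_mid (a point): Centre of the aluminium housing of spring latch C, half-way up: 54 x 36 x 34 mm (x, y, z of this frame) with a 62 x 40 x 5 mm flange at its foot; a steel bolt nose stands 15 mm out of the -x face, a round push button on top. The three latches look alike; which stands in which nest varies. Loose, about 0.45 kg; lifts straight up out of its nest. Grip across y (36 mm), above the nest's dowels.
- latch_c_top (a point): Centre of the top of latch C's push button (steel, 19 mm diameter); moves with the button. Unpressed it is 16 mm above the housing top, 50 mm above the latch's underside.
- latch_c_button (a joint): Travel of latch C's button (m): 0 up, grows as it is pressed. Resists from 1 to 2 N more and more; at its release force (3 to 7 mm down) it gives way: resistance falls to nothing within 3 mm, then the button drops to its hard stop (6 to 11 mm) by itself and stays down, bolt drawn in. Let go before that, it springs up. Travel, stiffness (1 to 6 N/mm) and release force differ between latches.
- fixture_mid (a point): Centre of the top of the fixture plate, 12 mm above the worktop: ground steel, 112 x 262 mm (x, y), fixed. Three nests at y = -86, 0, +86 mm of this frame, x = 0, a latch in each, its axes along this frame's, with about 1.5 mm play between 9 mm high dowels (two on each y side at x = -23 and +23 mm, two at the -x end) and a 10 mm high heel stop at the +x end.
- tray_floor (a point): Centre of the inner floor (3 mm above the worktop) of the reject tray: open steel tray, 150 x 135 x 26 mm (x, y, z), walls 3 mm, empty, fixed.

How it is judged:
On the way:
1. a button that has not clicked has been pushed up to the 12 N limit (at least 11 N counts) and still stood unclicked (((contact force between the fingers and latch_a_button above 11 N and value of joint latch_a_button below 0.0085 m) or (contact force between the fingers and latch_b_button above 11 N and value of joint latch_b_button below 0.004 m) or (contact force between the fingers and latch_c_button above 11 N and value of joint latch_c_button below 0.007 m))), for 0.05 s.
At the end, for the whole second after the job is handed in: The latch whose button did not click at 12 N stands upright (within 0.15 rad), at rest, on the floor of the reject tray, its button up (under 1.5 mm); the other two have their buttons clicked down and stand upright (within 0.1 rad) in their nests, within 6 mm of where they stood (((value of joint latch_a_button below 0.0015 m and angle between latch_a_mid's own z axis and vertical below 0.15 rad and linear speed of latch_a below 0.02 m/s and x of latch_a_mid in the frame of tray_floor between -0.055 and 0.055 m and y of latch_a_mid in the frame of tray_floor between -0.055 and 0.055 m and z of latch_a_mid in the frame of tray_floor between 0.01 and 0.024 m and value of joint latch_b_button above 0.0055 m and distance of each of latch_b_mid, latch_c_mid from where it was at the start of the episode below 0.006 m and angle between each of latch_b_mid, latch_c_mid's own z axis and vertical below 0.1 rad and value of joint latch_c_button above 0.0085 m) or (value of joint latch_a_button above 0.01 m and distance of each of latch_a_mid, latch_c_mid from where it was at the start of the episode below 0.006 m and angle between each of latch_a_mid, latch_c_mid's own z axis and vertical below 0.1 rad and value of joint latch_b_button below 0.0015 m and angle between latch_b_mid's own z axis and vertical below 0.15 rad and linear speed of latch_b below 0.02 m/s and x of latch_b_mid in the frame of tray_floor between -0.055 and 0.055 m and y of latch_b_mid in the frame of tray_floor between -0.055 and 0.055 m and z of latch_b_mid in the frame of tray_floor between 0.01 and 0.024 m and value of joint latch_c_button above 0.0085 m) or (value of joint latch_a_button above 0.01 m and distance of each of latch_a_mid, latch_b_mid from where it was at the start of the episode below 0.006 m and angle between each of latch_a_mid, latch_b_mid's own z axis and vertical below 0.1 rad and value of joint latch_b_button above 0.0055 m and value of joint latch_c_button below 0.0015 m and angle between latch_c_mid's own z axis and vertical below 0.15 rad and linear speed of latch_c below 0.02 m/s and x of latch_c_mid in the frame of tray_floor between -0.055 and 0.055 m and y of latch_c_mid in the frame of tray_floor between -0.055 and 0.055 m and z of latch_c_mid in the frame of tray_floor between 0.01 and 0.024 m))); the robot touches nothing.
It fails at once if a latch button is pushed with more than 20 N (contact force between the fingers and latch_a_button above 20 N or contact force between the fingers and latch_b_button above 20 N or contact force between the fingers and latch_c_button above 20 N).
It also fails if it takes over 72 s, if anything falls off the work surface, if the arm or the gripper's body presses on something with over 40 N, if the wrist force passes 120 N, or if a joint passes its speed limit or range.

ROBOT

A 6-joint arm with a two-finger parallel gripper is mounted at the origin on a cart in front of the work surface, level with it; the furniture and walls round the work are solid. World frame = base frame: x ahead of the robot, y to its left, z up, the work surface at z = 0. Lengths are in m, angles in rad, forces in N, time in s.
With the tool pointing down it reaches from about 0.4 to 0.925 m from the base axis. Payload 3.4 kg.
Tool frame: the origin (TCP) lies at the very end of the fingers, on their centre line; the grasp point (between the pads) lies 19 mm behind it; z points along the fingers, y is the line along which they close (so a half turn about z gives the same grasp; the last joint's range is limited). The gripper opens to 85 mm and grips with 20 to 120 N. Pads are 22 mm wide; open, the fingers measure 114 mm over their backs; the gripper's body (76 mm by 85 mm) begins 54 mm behind the grasp point. The pads swing forward as they close: fully open they stand 13 mm farther back than shut.
Start: joints at [-1.357, 0.307, 1.506, -0, 1.328, -0.073], TCP at [0.163, -0.551, 0.231] pointing down, gripper open.
Joint ranges: [-3.12, 3.12], [-1.05, 2.28], [0.14, 2.33], [-1.42, 4.57], [0.1, 2.73], [-2.68, 2.68]. Speed limits (rad/s): [2.57, 2.57, 3.14, 3.14, 3.14, 3.14].

INTERFACE

Orientations are given as a rotation vector (axis times angle).
In Python, from plant import readout, viewer, env gives the robot as it stands. The module is installed in compiled form; this text tells all that it offers.
- The arm moves only by the shell command python3 -m creep 'ROWS' [FORCE]. ROWS is JSON, a list of rows, each an object of numbers: "x", "y", "z": the shift along the world's x, y, z in mm; "spin": the turn about the world's z in degrees; "jaw": the finger opening in mm, from 0 to 85.4. A call has 1 to 12 rows; each row shifts and turns the commanded pose from where the row before left it; what a row does not reach is not made up. A row lasts 1/10 s, in which the tool goes at most 50 mm and 8.59 degrees, less where a joint would pass 70% of its speed; a pose out of reach is approached as far as the arm can. A call is refused whole if a number of a shift passes 50 or a number of a turn 8.59, either way. A call with a gripper value outside its range is refused whole. The fingers move at their own pace and stop on an object; FORCE is the grip in N (left out, the last holds). Time passes only in rows, so rows that do not move let the fingers close. It gives the time, the measured TCP pose, the force, the opening and the grip force at its end, in the units of the state.
- readout.get_obs(): the state, without advancing time (a new reading comes with each control period).
- viewer.capture(name): name is "scene" or "top" or "wrist"; returns (picture, depth): 384x512x3 uint8, blue, green, red; 384x512 float32, m along the optical axis (not along the pixel's ray), 0 where there is no reading.
- viewer.camera_params(name): a dict with "intrinsics" (3x3 intrinsics, pixels), "world_to_cam" (4x4, takes a point from world to camera coordinates). Camera axes: x right, y down, z forward; pixel columns grow to the right and rows downward; lengths in m; the calibration is good to about 2 mm. The wrist camera is an equidistant fisheye: a pixel r from the principal point sees the ray r / f radians off the axis. A picture is of the moment at which its call begins: read the wrist's pose just before it. camera_params takes no time and is no camera call; for the wrist camera it gives the pose at the moment of the call.
- env.sign_off(): hands the job in; it is judged then, once.
The state is a dict: "time": time; "joint_positions": joint angles; "joint_vel": joint speeds; "joint_efforts": joint torques, N m; "position": TCP position; "ee_rot": TCP orientation; "wrist_force": force on the tool from outside, world axes, zero at the start; "moment": the same for the moment, N m; "opening": finger opening in m; "gripper_force": force on a finger pad.
Only numpy, scipy, OpenCV 4.12 (cv2) and the standard library are available. Lean on these libraries where they do the work, as an engineer would, in place of code of your own. Each camera call takes 0.05 s, during which the arm holds its last target. There are 200 camera calls.

## Working session

There is one attempt and no reset: what is moved stays moved. The work goes in short steps, Python scripts to look and compute and a shell command to move; the robot and the scene stay as the last step left them, time stands still between calls to the robot, and variables do not carry over. Pictures are saved under pics/ and viewed, at most 10 in all, crops included, and the job is handed in when it is done.

```bash
mkdir -p pics; python3 - <<'E'
from plant import readout, viewer
import cv2,numpy as np
o=readout.get_obs(); print({k:np.round(v,3) for k,v in o.items()})
for n in("scene","top"):
    p,d=viewer.capture(n); cv2.imwrite(f"pics/{n}0.png",p); np.savez(f"{n}0.npz",p=p,d=d)
    c=viewer.camera_params(n); print(n,c["intrinsics"].round(1).tolist(),np.linalg.inv(c["world_to_cam"]).round(3).tolist())
E
```

```text
{'time': np.float64(0.0), 'joint_positions': array([-1.357,  0.308,  1.508, -0.   ,  1.328, -0.073]), 'joint_vel': array([ 0.001, -0.   ,  0.001, -0.001, -0.001, -0.   ]), 'joint_efforts': array([ 1.0000e-03, -4.5755e+01, -2.5191e+01, -0.0000e+00,  1.3000e-02,
        0.0000e+00]), 'position': array([ 0.163, -0.551,  0.23 ]), 'ee_rot': array([-3.107, -0.45 ,  0.   ]), 'wrist_force': array([-0.648, -0.784,  0.856]), 'moment': array([-0.022, -0.025, -0.009]), 'gripper_force': np.float64(0.0), 'opening': np.float64(0.086)}
scene [[432.3, 0.0, 255.0], [0.0, 432.3, 188.7], [0.0, 0.0, 1.0]] [[-0.845, -0.236, 0.48, 0.097], [-0.534, 0.407, -0.741, 0.754], [-0.021, -0.882, -0.47, 0.487], [0.0, 0.0, 0.0, 1.0]]
top [[396.9, 0.0, 253.0], [0.0, 396.9, 189.4], [0.0, 0.0, 1.0]] [[-0.023, -0.989, 0.149, 0.407], [-1.0, 0.024, 0.005, 0.116], [-0.009, -0.149, -0.989, 0.913], [0.0, 0.0, 0.0, 1.0]]
```

View pics/top0.png

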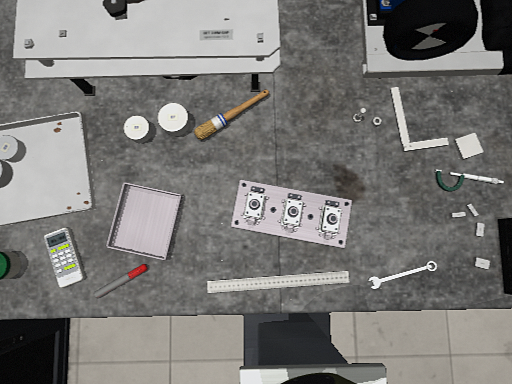

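The top view shows the fixture, with its three latches, at about (292,214), and the empty tray at about (145,220). The buttons are near (255,204), (293,211) and (332,218).

```bash
cat > h.py <<'E'
import numpy as np,cv2
from plant import viewer
def ray(n,px,z,c=None):
    c=c or viewer.camera_params(n); K=c["intrinsics"]; T=np.linalg.inv(c["world_to_cam"])
    px=np.atleast_2d(np.float64(px)); v=np.c_[(px-K[:2,2])/[K[0,0],K[1,1]]]
    if n=="wrist":
        r=np.linalg.norm(v,axis=1,keepdims=True); u=np.c_[v/r*np.sin(r),np.cos(r)]
    else: u=np.c_[v,np.ones(len(v))]
    w=u@T[:3,:3].T; o=T[:3,3]; return o+w*((z-o[2])/w[:,2])[:,None]
E
python3 - <<'E'
from h import *
p=np.load("top0.npz")["p"];
h=cv2.cvtColor(p,cv2.COLOR_BGR2HSV)
print(p[240,250],p[220,145],p[230,190])
b,g,r=[p[...,i].astype(int) for i in range(3)]
m=((g<r-5)&(r>120)).astype(np.uint8)*255
m=cv2.morphologyEx(m,cv2.MORPH_CLOSE,np.ones((9,9)))
for c in cv2.findContours(m,0,2)[0]:
    if cv2.contourArea(c)<1500: continue
    q=cv2.minAreaRect(c); bx=cv2.boxPoints(q)
    z=.012 if q[0][0]>200 else .026
    w=ray("top",bx,z); print(q,z); print(w.round(4).tolist(),w.mean(0).round(4),[np.linalg.norm(w[i]-w[i-1]).round(4) for i in range(4)])
cv2.imwrite("pics/crop0.png",cv2.resize(p[170:260,220:365],None,fx=5.5,fy=5.5,interpolation=cv2.INTER_CUBIC))
E
```

```text
[114 119 118] [195 189 197] [114 115 117]
((155.5, 349.0), (68.0, 175.0), 90.0) 0.026
[[0.2751, 0.5277, 0.026], [0.2668, 0.1488, 0.026], [0.1286, 0.1515, 0.026], [0.1362, 0.5213, 0.026]] [0.2017 0.3373 0.026 ] [np.float64(0.139), np.float64(0.3791), np.float64(0.1382), np.float64(0.3699)]
((420.5, 345.5), (75.0, 181.0), 90.0) 0.012
[[0.2752, -0.0418, 0.012], [0.2664, -0.4366, 0.012], [0.1124, -0.4181, 0.012], [0.1203, -0.0337, 0.012]] [ 0.1936 -0.2326  0.012 ] [np.float64(0.155), np.float64(0.3948), np.float64(0.1551), np.float64(0.3845)]
((140.2647247314453, 232.44117736816406), (60.876441955566406, 93.37621307373047), 14.03624439239502) 0.026
[[0.3685, 0.4628, 0.026], [0.5697, 0.418, 0.026], [0.5325, 0.2834, 0.026], [0.3339, 0.3322, 0.026]] [0.4511 0.3741 0.026 ] [np.float64(0.1351), np.float64(0.2061), np.float64(0.1397), np.float64(0.2046)]
((292.48681640625, 213.40377807617188), (117.82180786132812, 48.65217208862305), 10.619654655456543) 0.012
[[0.4587, 0.1747, 0.012], [0.5682, 0.1524, 0.012], [0.5113, -0.1109, 0.012], [0.404, -0.0842, 0.012]] [0.4856 0.033  0.012 ] [np.float64(0.2646), np.float64(0.1117), np.float64(0.2693), np.float64(0.1106)]
```

View pics/crop0.png

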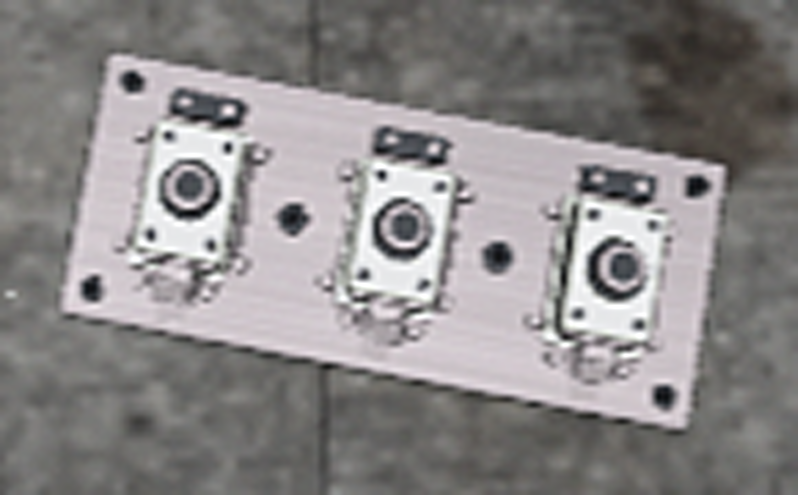

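View pics/scene0.png

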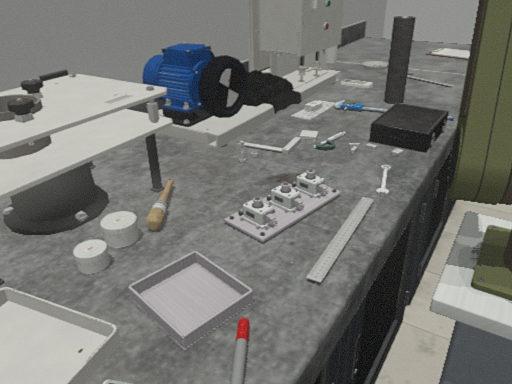

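The crop shows the heels on the far side (+x) and the bolts on the near side. The fixture yaw is about -12° with its centre near (0.486, 0.033), and its measured size fits 112 x 262 mm. The scene view shows the path over the fixture is clear. I'll move above the fixture with the jaws closed.

```bash
python3 -m creep '[{"x":40,"y":33,"spin":-5,"jaw":0},{"x":40,"y":33,"spin":-5,"jaw":0},{"x":40,"y":33,"spin":-5,"jaw":0},{"x":40,"y":33,"spin":-5,"jaw":0},{"x":40,"y":33,"spin":-5,"jaw":0},{"x":37,"y":33,"spin":-3.5,"jaw":0}]'
python3 -m creep '[{"x":5,"y":38},{"x":5,"y":38},{"x":5,"y":38},{"x":5,"y":38},{"x":5,"y":38},{"x":5,"y":38},{"x":5,"y":38},{"x":5,"y":38},{"x":5,"y":38},{"x":5,"y":38},{}]'
python3 - <<'E'
from h import *
from plant import readout
o=readout.get_obs(); print(o["position"],o["ee_rot"],o["joint_positions"].round(2))
c=viewer.camera_params("wrist"); print(c["intrinsics"].round(1).tolist(),np.linalg.inv(c["world_to_cam"]).round(3).tolist())
p,d=viewer.capture("wrist"); cv2.imwrite("pics/w1.png",p); np.savez("w1.npz",p=p,d=d,w2c=c["world_to_cam"],K=c["intrinsics"])
print(ray("top",[(254.5,203.6),(293.5,211.3),(332.9,218.5)],.062).round(4).tolist())
print(ray("top",[(125,183),(183,193),(167,259),(108,247)],.026).round(4).tolist())
E
```

```text
[ 0.16305993 -0.55071965  0.2304623 ] [-3.10724888e+00 -4.50291528e-01  1.93606977e-04] [-1.36  0.31  1.51  0.    1.33 -0.07]
[[297.3, 0.0, 259.9], [0.0, 297.3, 195.1], [0.0, 0.0, 1.0]] [[0.284, -0.912, -0.295, 0.239], [-0.959, -0.271, -0.086, -0.529], [-0.001, 0.307, -0.952, 0.373], [0.0, 0.0, 0.0, 1.0]]
[[0.5037, 0.1181, 0.062], [0.4851, 0.0347, 0.062], [0.4676, -0.0489, 0.062]]
[[0.5621, 0.4111, 0.026], [0.5359, 0.2791, 0.026], [0.3897, 0.3141, 0.026], [0.419, 0.4454, 0.026]]invalid input
invalid input
```

View pics/w1.png

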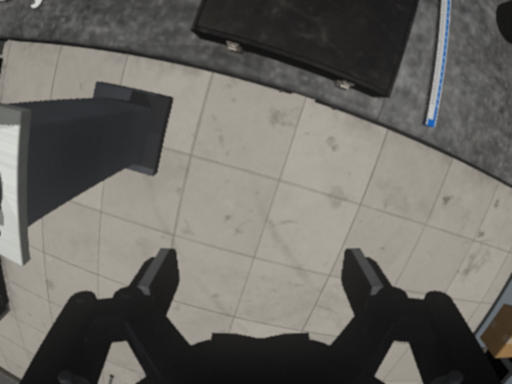

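The wrist view shows only the floor and the black case: the moves were refused, so I'll give every key in each row. The top-view numbers check out: the buttons are 85.5 mm apart and the tray measures 150 x 135 mm with its centre at (0.477, 0.362).

```bash
python3 -m creep '[{"x":40,"y":33,"z":0,"spin":-5,"jaw":0},{"x":40,"y":33,"z":0,"spin":-5,"jaw":0},{"x":40,"y":33,"z":0,"spin":-5,"jaw":0},{"x":40,"y":33,"z":0,"spin":-5,"jaw":0},{"x":40,"y":33,"z":0,"spin":-5,"jaw":0},{"x":37,"y":33,"z":0,"spin":-3.7,"jaw":0}]'
```

```text
time: 0.75
position: [0.3943, -0.3578, 0.2312]
ee_rot: [-3.123, 0.339, -0.0]
wrist_force: [0.8, -0.1, -0.8]
opening: 0.0004
gripper_force: 0.0
```

```bash
python3 -m creep '[{"x":9,"y":39,"z":0,"spin":0,"jaw":0},{"x":9,"y":39,"z":0,"spin":0,"jaw":0},{"x":9,"y":39,"z":0,"spin":0,"jaw":0},{"x":9,"y":39,"z":0,"spin":0,"jaw":0},{"x":9,"y":39,"z":0,"spin":0,"jaw":0},{"x":9,"y":39,"z":0,"spin":0,"jaw":0},{"x":9,"y":39,"z":0,"spin":0,"jaw":0},{"x":9,"y":39,"z":0,"spin":0,"jaw":0},{"x":9,"y":39,"z":0,"spin":0,"jaw":0},{"x":4,"y":34,"z":0,"spin":0,"jaw":0},{"x":0,"y":0,"z":0,"spin":0,"jaw":0}]'
python3 - <<'E'
from h import *
from plant import readout
o=readout.get_obs(); print(o["position"],o["ee_rot"],o["joint_positions"].round(2),o["wrist_force"])
c=viewer.camera_params("wrist"); print(np.linalg.inv(c["world_to_cam"]).round(3).tolist())
p,d=viewer.capture("wrist"); cv2.imwrite("pics/w2.png",p); np.savez("w2.npz",p=p,d=d,w2c=c["world_to_cam"],K=c["intrinsics"])
E
```

```text
time: 1.85
position: [0.4781, 0.0295, 0.2311]
ee_rot: [-3.123, 0.327, 0.001]
wrist_force: [-0.1, 0.1, -0.8]
opening: -0.0001
gripper_force: 0.0
[0.47813536 0.02946424 0.23110091] [-3.12265053e+00  3.26730602e-01  6.34773603e-04] [-0.03  0.17  1.7   0.    1.27  1.75] [-0.09799645  0.07776178 -0.79819791]
[[-0.207, -0.931, -0.301, 0.555], [-0.978, 0.196, 0.065, 0.012], [-0.002, 0.308, -0.951, 0.374], [0.0, 0.0, 0.0, 1.0]]
```

View pics/w2.png

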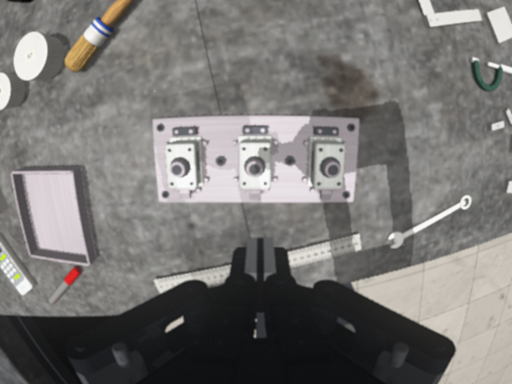

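The wrist view shows all three latches with their button tops near (179,167), (255,167) and (331,169), square to the tool. I'll get their positions from this second view.

```bash
python3 - <<'E'
from h import *
f=np.load("w2.npz"); p=f["p"]; c=dict(intrinsics=f["K"],world_to_cam=f["w2c"])
g=cv2.cvtColor(p,cv2.COLOR_BGR2GRAY)
out=[]
for x,y in((179,167),(255,167),(331,169)):
    s=cv2.resize(g[y-16:y+16,x-16:x+16],None,fx=8,fy=8,interpolation=cv2.INTER_CUBIC); out.append(s)
    C=cv2.HoughCircles(s,cv2.HOUGH_GRADIENT,1.5,100,param1=80,param2=10,minRadius=40,maxRadius=80)
    for q in C[0][:2]: print(q,ray("wrist",[(q[0]/8+x-16,q[1]/8+y-16)],.062,c).round(4))
    cv2.circle(s,(int(C[0][0][0]),int(C[0][0][1])),int(C[0][0][2]),255,1)
cv2.imwrite("pics/b.png",np.hstack(out))
# depth at buttons
T=np.linalg.inv(f["w2c"])
E
```

```text
[141.75 128.25  77.5 ] [[0.5062 0.1119 0.062 ]]
[203.25 249.75  58.15] [[0.4877 0.108  0.062 ]]
[119.25 117.75  75.85] [[0.4903 0.033  0.062 ]]
[252.75 161.25  50.05] [[0.4808 0.0167 0.062 ]]
[116.25 114.75  79.15] [[ 0.4721 -0.0474  0.062 ]]
[41.25 18.75 44.8 ] [[ 0.4873 -0.0392  0.062 ]]
```

View pics/b.png

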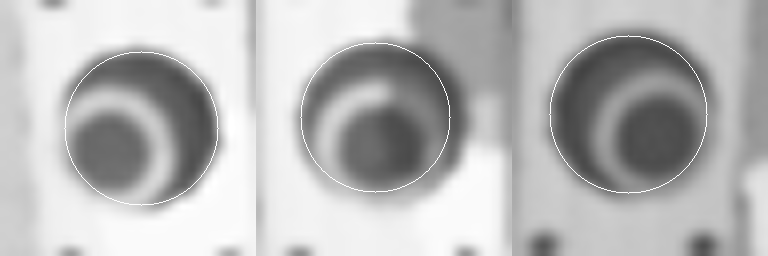

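In this crop the bright ring with its dark disc is the raised button top, and the fitted circles caught the collar below it. I'll use the disc centres, at local (110,150), (122,143) and (144,137).

```bash
python3 - <<'E'
from h import *
f=np.load("w2.npz"); c=dict(intrinsics=f["K"],world_to_cam=f["w2c"])
print(ray("wrist",[(179-16+110/8,151+150/8),(255-16+122/8,151+143/8),(331-16+144/8,153+137/8)],.062,c).round(4))
E
```

```text
[[ 0.5043  0.1172  0.062 ]
 [ 0.4869  0.0334  0.062 ]
 [ 0.4683 -0.0508  0.062 ]]
```

The two views agree within 2 mm. I'll start with the middle latch and descend to about 5 mm above its button.

```bash
python3 -m creep '[{"x":8,"y":4.5,"z":-40,"spin":0,"jaw":0},{"x":0,"y":0,"z":-45,"spin":0,"jaw":0},{"x":0,"y":0,"z":-45,"spin":0,"jaw":0},{"x":0,"y":0,"z":-30,"spin":0,"jaw":0},{"x":0,"y":0,"z":-5,"spin":0,"jaw":0},{"x":0,"y":0,"z":0,"spin":0,"jaw":0}]'; python3 -m creep '[{"x":0,"y":0,"z":-1,"spin":0,"jaw":0},{"x":0,"y":0,"z":0,"spin":0,"jaw":0}]'
```

```text
time: 2.5
position: [0.4854, 0.0294, 0.0657]
ee_rot: [3.123, -0.336, -0.004]
wrist_force: [-0.2, -0.3, 0.2]
opening: 0.0002
gripper_force: 0.0
time: 2.7
position: [0.4877, 0.0299, 0.067]
ee_rot: [-3.123, 0.335, -0.006]
wrist_force: [0.2, 0.2, 0.3]
opening: -0.0
gripper_force: 0.0
```

```bash
python3 -m creep '[{"x":-1,"y":4,"z":0,"spin":0,"jaw":0},{"x":0,"y":0,"z":0,"spin":0,"jaw":0}]'; python3 -m creep '[{"x":0,"y":0,"z":-1,"spin":0,"jaw":0},{"x":0,"y":0,"z":0,"spin":0,"jaw":0}]';  python3 -m creep '[{"x":0,"y":0,"z":-1,"spin":0,"jaw":0},{"x":0,"y":0,"z":0,"spin":0,"jaw":0}]'
```

```text
time: 2.9
position: [0.4855, 0.0346, 0.0664]
ee_rot: [-3.123, 0.334, -0.003]
wrist_force: [-0.9, -0.3, 0.3]
opening: 0.0
gripper_force: 0.0
time: 3.1
position: [0.485, 0.0344, 0.0645]
ee_rot: [3.124, -0.334, 0.001]
wrist_force: [0.2, -0.9, 0.1]
opening: -0.0
gripper_force: 0.0
time: 3.3
position: [0.4849, 0.0342, 0.0631]
ee_rot: [3.124, -0.334, -0.001]
wrist_force: [0.3, 0.4, -0.2]
opening: 0.0005
gripper_force: 0.0
```

```bash
python3 -m creep '[{"x":0,"y":0,"z":-0.5,"spin":0,"jaw":0},{"x":0,"y":0,"z":0,"spin":0,"jaw":0}]'; python3 -m creep '[{"x":0,"y":0,"z":-0.5,"spin":0,"jaw":0},{"x":0,"y":0,"z":0,"spin":0,"jaw":0}]';  python3 -m creep '[{"x":0,"y":0,"z":-0.5,"spin":0,"jaw":0},{"x":0,"y":0,"z":0,"spin":0,"jaw":0}]'
```

```text
time: 3.5
position: [0.485, 0.0342, 0.0627]
ee_rot: [3.124, -0.334, -0.0]
wrist_force: [0.1, 0.1, -0.4]
opening: 0.0005
gripper_force: 0.0
time: 3.7
position: [0.485, 0.0342, 0.0622]
ee_rot: [-3.124, 0.334, 0.0]
wrist_force: [-0.7, 0.5, -0.5]
opening: 0.0003
gripper_force: 0.0
time: 3.9
position: [0.485, 0.0342, 0.0617]
ee_rot: [3.124, -0.334, -0.0]
wrist_force: [0.0, 0.2, -0.4]
opening: -0.0001
gripper_force: 0.0
```

```bash
for i in 1; do python3 -m creep '[{"x":0,"y":0,"z":-0.5,"spin":0,"jaw":0},{"x":0,"y":0,"z":0,"spin":0,"jaw":0}]'; python3 -m creep '[{"x":0,"y":0,"z":-0.5,"spin":0,"jaw":0},{"x":0,"y":0,"z":0,"spin":0,"jaw":0}]';done | grep -E "pos|wrist"
```

```text
position: [0.485, 0.0342, 0.0613]
wrist_force: [-0.7, 0.3, 1.2]
position: [0.4851, 0.0342, 0.0609]
wrist_force: [-0.2, -0.8, 2.6]
```

```bash
(python3 -m creep '[{"x":0,"y":0,"z":-0.5,"spin":0,"jaw":0},{"x":0,"y":0,"z":0,"spin":0,"jaw":0}]'; python3 -m creep '[{"x":0,"y":0,"z":-0.5,"spin":0,"jaw":0},{"x":0,"y":0,"z":0,"spin":0,"jaw":0}]') | grep -E "pos|wrist"
```

```text
position: [0.4851, 0.0343, 0.0605]
wrist_force: [-1.5, 0.1, 5.6]
position: [0.4851, 0.0342, 0.0601]
wrist_force: [-0.9, 0.1, 5.4]
```

```bash
(python3 -m creep '[{"x":0,"y":0,"z":-0.5,"spin":0,"jaw":0},{"x":0,"y":0,"z":0,"spin":0,"jaw":0}]'; python3 -m creep '[{"x":0,"y":0,"z":-0.5,"spin":0,"jaw":0},{"x":0,"y":0,"z":0,"spin":0,"jaw":0}]') | grep -E "pos|wrist"
```

```text
position: [0.4851, 0.0342, 0.0597]
wrist_force: [-1.1, -0.1, 7.1]
position: [0.4851, 0.0342, 0.0593]
wrist_force: [-1.7, -0.4, 8.4]
```

```bash
(python3 -m creep '[{"x":0,"y":0,"z":-0.5,"spin":0,"jaw":0},{"x":0,"y":0,"z":0,"spin":0,"jaw":0}]'; python3 -m creep '[{"x":0,"y":0,"z":-0.3,"spin":0,"jaw":0},{"x":0,"y":0,"z":0,"spin":0,"jaw":0}]') | grep -E "pos|wrist"
```

```text
position: [0.4851, 0.0342, 0.059]
wrist_force: [-1.6, -0.4, 10.1]
position: [0.4851, 0.0342, 0.0588]
wrist_force: [-3.2, 0.1, 11.3]
```

```bash
(python3 -m creep '[{"x":0,"y":0,"z":-0.2,"spin":0,"jaw":0},{"x":0,"y":0,"z":0,"spin":0,"jaw":0}]'; python3 -m creep '[{"x":0,"y":0,"z":0,"spin":0,"jaw":0}]';python3 -m creep '[{"x":0,"y":0,"z":0,"spin":0,"jaw":0}]') | grep -E "pos|wrist"
```

```text
position: [0.4851, 0.0342, 0.0587]
wrist_force: [-2.9, 0.4, 11.9]
position: [0.4851, 0.0342, 0.0587]
wrist_force: [-2.6, 0.5, 11.8]
position: [0.4851, 0.0342, 0.0587]
wrist_force: [-2.5, -0.8, 12.6]
```

The middle latch holds at about 12 N without clicking. I'll let it spring back and go to the right latch.

```bash
(python3 -m creep '[{"x":0,"y":0,"z":5,"spin":0,"jaw":0},{"x":0,"y":0,"z":20,"spin":0,"jaw":0},{"x":-6,"y":-28,"z":0,"spin":0,"jaw":0},{"x":-6,"y":-28,"z":0,"spin":0,"jaw":0},{"x":-5,"y":-28,"z":0,"spin":0,"jaw":0},{"x":0,"y":0,"z":0,"spin":0,"jaw":0},{"x":0,"y":0,"z":-10,"spin":0,"jaw":0},{"x":0,"y":0,"z":-8.5,"spin":0,"jaw":0},{"x":0,"y":0,"z":0,"spin":0,"jaw":0},{"x":0,"y":0,"z":0,"spin":0,"jaw":0}]'; python3 -m creep '[{"x":0,"y":0,"z":-1,"spin":0,"jaw":0},{"x":0,"y":0,"z":0,"spin":0,"jaw":0}]') | grep -E "pos|wrist"
```

```text
position: [0.4676, -0.0489, 0.0636]
wrist_force: [0.3, -0.8, -0.4]
position: [0.4682, -0.0494, 0.0633]
wrist_force: [-0.4, 1.2, 0.1]
```

```bash
(python3 -m creep '[{"x":0,"y":0,"z":-1,"spin":0,"jaw":0},{"x":0,"y":0,"z":0,"spin":0,"jaw":0}]'; python3 -m creep '[{"x":0,"y":0,"z":-0.5,"spin":0,"jaw":0},{"x":0,"y":0,"z":0,"spin":0,"jaw":0}]'; python3 -m creep '[{"x":0,"y":0,"z":-0.5,"spin":0,"jaw":0},{"x":0,"y":0,"z":0,"spin":0,"jaw":0}]') | grep -E "pos|wrist"
```

```text
position: [0.4681, -0.0497, 0.0624]
wrist_force: [0.3, 0.2, -0.5]
position: [0.4681, -0.0498, 0.0619]
wrist_force: [0.7, 0.4, 0.0]
position: [0.4681, -0.0498, 0.0614]
wrist_force: [0.7, 0.4, 1.0]
```

```bash
(python3 -m creep '[{"x":0,"y":0,"z":-0.5,"spin":0,"jaw":0},{"x":0,"y":0,"z":0,"spin":0,"jaw":0}]'; python3 -m creep '[{"x":0,"y":0,"z":-0.5,"spin":0,"jaw":0},{"x":0,"y":0,"z":0,"spin":0,"jaw":0}]') | grep -E "pos|wrist"
```

```text
position: [0.4681, -0.0498, 0.0609]
wrist_force: [0.2, 0.3, 2.0]
position: [0.4681, -0.0498, 0.0603]
wrist_force: [0.4, 0.1, 2.5]
```

```bash
(python3 -m creep '[{"x":0,"y":0,"z":-1,"spin":0,"jaw":0},{"x":0,"y":0,"z":0,"spin":0,"jaw":0}]'; python3 -m creep '[{"x":0,"y":0,"z":-1,"spin":0,"jaw":0},{"x":0,"y":0,"z":0,"spin":0,"jaw":0}]') | grep -E "pos|wrist"
```

```text
position: [0.4681, -0.0498, 0.0593]
wrist_force: [-0.1, 1.3, 3.4]
position: [0.4681, -0.0498, 0.0584]
wrist_force: [-0.3, 0.2, 4.0]
```

```bash
(python3 -m creep '[{"x":0,"y":0,"z":-1,"spin":0,"jaw":0},{"x":0,"y":0,"z":0,"spin":0,"jaw":0}]'; python3 -m creep '[{"x":0,"y":0,"z":-1,"spin":0,"jaw":0},{"x":0,"y":0,"z":0,"spin":0,"jaw":0}]') | grep -E "pos|wrist"
```

```text
position: [0.4681, -0.0498, 0.0574]
wrist_force: [-0.6, 0.4, 6.0]
position: [0.4681, -0.0498, 0.0565]
wrist_force: [-0.8, -0.4, 6.5]
```

```bash
(python3 -m creep '[{"x":0,"y":0,"z":-0.7,"spin":0,"jaw":0},{"x":0,"y":0,"z":0,"spin":0,"jaw":0}]'; python3 -m creep '[{"x":0,"y":0,"z":-0.7,"spin":0,"jaw":0},{"x":0,"y":0,"z":0,"spin":0,"jaw":0}]') | grep -E "pos|wrist"
```

```text
position: [0.4681, -0.0498, 0.0559]
wrist_force: [-1.2, -0.0, 7.4]
position: [0.4681, -0.0498, 0.0553]
wrist_force: [-1.3, 0.8, 7.8]
```

```bash
(python3 -m creep '[{"x":0,"y":0,"z":-0.7,"spin":0,"jaw":0},{"x":0,"y":0,"z":0,"spin":0,"jaw":0}]'; python3 -m creep '[{"x":0,"y":0,"z":-0.5,"spin":0,"jaw":0},{"x":0,"y":0,"z":0,"spin":0,"jaw":0}]') | grep -E "pos|wrist"
```

```text
position: [0.4682, -0.0498, 0.0545]
wrist_force: [-0.3, 0.3, 5.6]
position: [0.4681, -0.0498, 0.0537]
wrist_force: [-0.2, -0.1, 2.7]
```

```bash
(python3 -m creep '[{"x":0,"y":0,"z":-0.5,"spin":0,"jaw":0},{"x":0,"y":0,"z":0,"spin":0,"jaw":0}]'; python3 -m creep '[{"x":0,"y":0,"z":-0.5,"spin":0,"jaw":0},{"x":0,"y":0,"z":0,"spin":0,"jaw":0}]') | grep -E "pos|wrist"
```

```text
position: [0.4677, -0.0497, 0.0529]
wrist_force: [-0.2, -0.4, -0.2]
position: [0.4676, -0.0497, 0.0524]
wrist_force: [0.3, 0.2, -0.0]
```

The right latch gave way at about 8 N, then the resistance went to zero, so it clicked. Next is the left latch.

```bash
(python3 -m creep '[{"x":0,"y":0,"z":10,"spin":0,"jaw":0},{"x":0,"y":0,"z":20,"spin":0,"jaw":0},{"x":8,"y":40,"z":5,"spin":0,"jaw":0},{"x":8,"y":40,"z":0,"spin":0,"jaw":0},{"x":8,"y":40,"z":0,"spin":0,"jaw":0},{"x":8,"y":40,"z":0,"spin":0,"jaw":0},{"x":4.5,"y":7.5,"z":0,"spin":0,"jaw":0},{"x":0,"y":0,"z":-10,"spin":0,"jaw":0},{"x":0,"y":0,"z":-10,"spin":0,"jaw":0},{"x":0,"y":0,"z":-3,"spin":0,"jaw":0},{"x":0,"y":0,"z":0,"spin":0,"jaw":0},{"x":0,"y":0,"z":0,"spin":0,"jaw":0}]'; python3 -m creep '[{"x":0,"y":0,"z":-1,"spin":0,"jaw":0},{"x":0,"y":0,"z":0,"spin":0,"jaw":0}]') | grep -E "pos|wrist"
```

```text
position: [0.5042, 0.1167, 0.0644]
wrist_force: [0.8, 0.5, 0.6]
position: [0.5047, 0.1174, 0.0639]
wrist_force: [-0.2, -0.6, 0.4]
```

```bash
(python3 -m creep '[{"x":0,"y":0,"z":-1.5,"spin":0,"jaw":0},{"x":0,"y":0,"z":0,"spin":0,"jaw":0}]'; python3 -m creep '[{"x":0,"y":0,"z":-0.5,"spin":0,"jaw":0},{"x":0,"y":0,"z":0,"spin":0,"jaw":0}]'; python3 -m creep '[{"x":0,"y":0,"z":-0.5,"spin":0,"jaw":0},{"x":0,"y":0,"z":0,"spin":0,"jaw":0}]') | grep -E "pos|wrist"
```

```text
position: [0.5045, 0.1177, 0.0622]
wrist_force: [0.1, 0.7, 0.8]
position: [0.5046, 0.1178, 0.0617]
wrist_force: [-0.1, -0.1, 0.7]
position: [0.5046, 0.1178, 0.0613]
wrist_force: [0.0, 0.3, 1.2]
```

```bash
(python3 -m creep '[{"x":0,"y":0,"z":-0.5,"spin":0,"jaw":0},{"x":0,"y":0,"z":0,"spin":0,"jaw":0}]'; python3 -m creep '[{"x":0,"y":0,"z":-0.5,"spin":0,"jaw":0},{"x":0,"y":0,"z":0,"spin":0,"jaw":0}]') | grep -E "pos|wrist"
```

```text
position: [0.5045, 0.1178, 0.0609]
wrist_force: [-1.0, -0.0, 3.7]
position: [0.5045, 0.1178, 0.0605]
wrist_force: [-1.3, 0.0, 4.8]
```

```bash
(python3 -m creep '[{"x":0,"y":0,"z":-0.5,"spin":0,"jaw":0},{"x":0,"y":0,"z":0,"spin":0,"jaw":0}]'; python3 -m creep '[{"x":0,"y":0,"z":-0.5,"spin":0,"jaw":0},{"x":0,"y":0,"z":0,"spin":0,"jaw":0}]') | grep -E "pos|wrist"
```

```text
position: [0.5046, 0.1178, 0.0602]
wrist_force: [-1.5, 0.2, 6.6]
position: [0.5046, 0.1178, 0.0598]
wrist_force: [-2.1, 0.5, 7.1]
```

```bash
(python3 -m creep '[{"x":0,"y":0,"z":-0.5,"spin":0,"jaw":0},{"x":0,"y":0,"z":0,"spin":0,"jaw":0}]'; python3 -m creep '[{"x":0,"y":0,"z":-0.5,"spin":0,"jaw":0},{"x":0,"y":0,"z":0,"spin":0,"jaw":0}]') | grep -E "pos|wrist"
```

```text
position: [0.5046, 0.1178, 0.0594]
wrist_force: [-2.1, -0.8, 8.7]
position: [0.5046, 0.1178, 0.059]
wrist_force: [-2.4, -0.1, 9.7]
```

```bash
(python3 -m creep '[{"x":0,"y":0,"z":-0.3,"spin":0,"jaw":0},{"x":0,"y":0,"z":0,"spin":0,"jaw":0}]'; python3 -m creep '[{"x":0,"y":0,"z":-0.2,"spin":0,"jaw":0},{"x":0,"y":0,"z":0,"spin":0,"jaw":0}]';python3 -m creep '[{"x":0,"y":0,"z":0,"spin":0,"jaw":0}]') | grep -E "pos|wrist"
```

```text
position: [0.5046, 0.1178, 0.0587]
wrist_force: [-1.9, 0.4, 9.3]
position: [0.5045, 0.1178, 0.0584]
wrist_force: [-2.0, 0.1, 8.7]
position: [0.5046, 0.1178, 0.0584]
wrist_force: [-1.6, 0.2, 8.2]
```

```bash
(python3 -m creep '[{"x":0,"y":0,"z":-0.4,"spin":0,"jaw":0},{"x":0,"y":0,"z":0,"spin":0,"jaw":0}]'; python3 -m creep '[{"x":0,"y":0,"z":-0.4,"spin":0,"jaw":0},{"x":0,"y":0,"z":0,"spin":0,"jaw":0}]') | grep -E "pos|wrist"
```

```text
position: [0.5045, 0.1178, 0.0575]
wrist_force: [-0.3, -0.5, -0.7]
position: [0.5045, 0.1177, 0.0566]
wrist_force: [0.0, -1.1, 0.5]
```

The left latch also clicked, at about 9.5 N, so the middle one is the reject. I'll rise over it, open to 60 mm and check.

```bash
(python3 -m creep '[{"x":0,"y":0,"z":10,"spin":0,"jaw":0},{"x":0,"y":0,"z":40,"spin":0,"jaw":0},{"x":0,"y":0,"z":40,"spin":0,"jaw":60},{"x":-9,"y":-42,"z":20,"spin":0,"jaw":60},{"x":-9,"y":-42,"z":0,"spin":0,"jaw":60},{"x":0,"y":0,"z":0,"spin":0,"jaw":60},{"x":0,"y":0,"z":0,"spin":0,"jaw":60},{"x":0,"y":0,"z":0,"spin":0,"jaw":60}]' 50) | grep -vE "grip"
python3 - <<'E'
from h import *
c=viewer.camera_params("wrist")
p,d=viewer.capture("wrist"); cv2.imwrite("pics/w3.png",cv2.resize(p[60:260,100:420],None,fx=2.5,fy=2.5,interpolation=cv2.INTER_CUBIC)); np.savez("w3.npz",p=p,d=d,w2c=c["world_to_cam"],K=c["intrinsics"])
E
```

```text
time: 15.0
position: [0.4866, 0.0342, 0.167]
ee_rot: [-3.123, 0.334, -0.0]
wrist_force: [0.1, 0.2, -0.1]
opening: 0.06
```

View pics/w3.png

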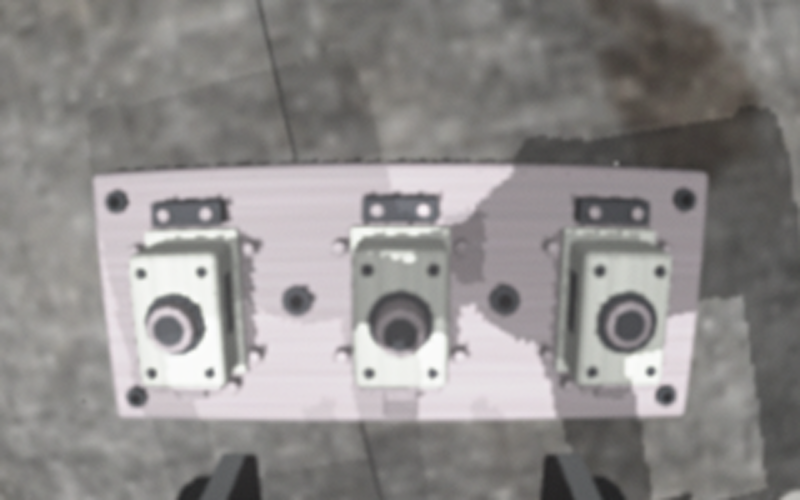

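The crop shows the left and right buttons down with bolts drawn in. The middle button stands high with its bolt out, and its screws at (367,270) to (432,373) lie square to the tool.

```bash
python3 - <<'E'
from h import *
f=np.load("w3.npz"); c=dict(intrinsics=f["K"],world_to_cam=f["w2c"])
s=np.array([(367,270),(433,270),(369,373),(432,373)])/2.5+[100,60]
w=ray("wrist",s,.046,c); print(w.round(4),w.mean(0).round(4))
E
(python3 -m creep '[{"x":0,"y":0,"z":-45,"spin":0,"jaw":60},{"x":0,"y":0,"z":-45,"spin":0,"jaw":60},{"x":0,"y":0,"z":-7,"spin":0,"jaw":60},{"x":0,"y":0,"z":0,"spin":0,"jaw":60},{"x":0,"y":0,"z":0,"spin":0,"jaw":60}]' 50) | grep -vE "grip"
```

```text
[[0.5082 0.041  0.046 ]
 [0.5031 0.0176 0.046 ]
 [0.4691 0.0492 0.046 ]
 [0.4641 0.0259 0.046 ]] [0.4861 0.0334 0.046 ]
time: 15.55
position: [0.4878, 0.0342, 0.0709]
ee_rot: [-3.124, 0.333, -0.003]
wrist_force: [1.6, 0.1, 0.3]
opening: 0.0598
```

```bash
(python3 -m creep '[{"x":-1.5,"y":-0.5,"z":-25,"spin":0,"jaw":60},{"x":0,"y":0,"z":-18,"spin":0,"jaw":60},{"x":0,"y":0,"z":-2.5,"spin":0,"jaw":60},{"x":0,"y":0,"z":0,"spin":0,"jaw":60},{"x":0,"y":0,"z":0,"spin":0,"jaw":60}]' 50)
```

```text
time: 16.05
position: [0.4865, 0.0333, 0.0259]
ee_rot: [-3.124, 0.334, -0.005]
wrist_force: [0.3, 0.5, 0.9]
opening: 0.06
gripper_force: 0.0
```

```bash
(python3 -m creep '[{"x":0,"y":0,"z":-1,"spin":0,"jaw":45},{"x":0,"y":0,"z":0,"spin":0,"jaw":38},{"x":0,"y":0,"z":0,"spin":0,"jaw":33},{"x":0,"y":0,"z":0,"spin":0,"jaw":30},{"x":0,"y":0,"z":0,"spin":0,"jaw":30},{"x":0,"y":0,"z":0,"spin":0,"jaw":30}]' 50)
```

```text
time: 16.65
position: [0.4861, 0.0337, 0.0245]
ee_rot: [-3.123, 0.335, -0.004]
wrist_force: [-0.1, 3.2, 7.3]
opening: 0.0352
gripper_force: 50.6
```

The grip holds at 35 mm. I'll lift it straight up, slowly at first.

```bash
(python3 -m creep '[{"x":0,"y":0,"z":3,"spin":0,"jaw":30},{"x":0,"y":0,"z":8,"spin":0,"jaw":30},{"x":0,"y":0,"z":10,"spin":0,"jaw":30},{"x":0,"y":0,"z":20,"spin":0,"jaw":30},{"x":0,"y":0,"z":40,"spin":0,"jaw":30},{"x":0,"y":0,"z":15,"spin":0,"jaw":30},{"x":0,"y":0,"z":0,"spin":0,"jaw":30},{"x":0,"y":0,"z":0,"spin":0,"jaw":30}]' 60)
python3 - <<'E'
from h import *
p,d=viewer.capture("scene"); cv2.imwrite("pics/s4.png",cv2.resize(p[120:360,120:400],None,fx=2.5,fy=2.5))
E
```

```text
time: 17.45
position: [0.4845, 0.0331, 0.1195]
ee_rot: [3.124, -0.334, -0.0]
wrist_force: [0.1, -0.3, -5.0]
opening: 0.0347
gripper_force: 61.4
```

View pics/s4.png

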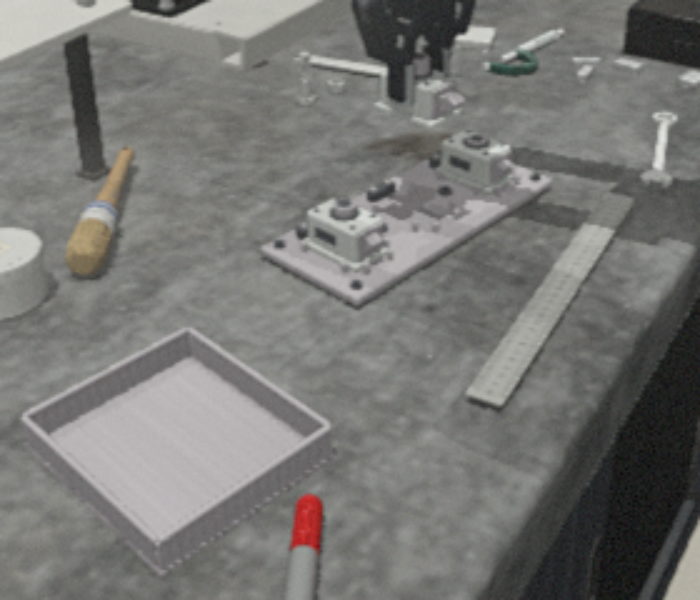

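The latch is held upright and clear of the nest, weighing about 5 N, and the two good ones stand undisturbed. I'll carry it over the tray.

```bash
(python3 -m creep '[{"x":0,"y":20,"z":0,"spin":0,"jaw":30},{"x":-1,"y":35,"z":0,"spin":0,"jaw":30},{"x":-1,"y":35,"z":0,"spin":0,"jaw":30},{"x":-1,"y":35,"z":0,"spin":0,"jaw":30},{"x":-1,"y":35,"z":0,"spin":0,"jaw":30},{"x":-1,"y":35,"z":0,"spin":0,"jaw":30},{"x":-1,"y":35,"z":0,"spin":0,"jaw":30},{"x":-1,"y":35,"z":0,"spin":0,"jaw":30},{"x":-1,"y":35,"z":0,"spin":0,"jaw":30},{"x":0,"y":20,"z":0,"spin":0,"jaw":30},{"x":0,"y":9,"z":0,"spin":0,"jaw":30},{"x":0,"y":0,"z":0,"spin":0,"jaw":30}]' 60)
(python3 -m creep '[{"x":0,"y":0,"z":-30,"spin":0,"jaw":30},{"x":0,"y":0,"z":-30,"spin":0,"jaw":30},{"x":0,"y":0,"z":-20,"spin":0,"jaw":30},{"x":0,"y":0,"z":-10,"spin":0,"jaw":30},{"x":0,"y":0,"z":-5,"spin":0,"jaw":30},{"x":0,"y":0,"z":0,"spin":0,"jaw":30},{"x":0,"y":0,"z":0,"spin":0,"jaw":30}]' 60)
```

```text
time: 18.7
position: [0.4766, 0.3623, 0.1182]
ee_rot: [3.122, -0.332, -0.002]
wrist_force: [0.2, 0.1, -6.2]
opening: 0.0351
gripper_force: 61.4
time: 19.4
position: [0.478, 0.3623, 0.0254]
ee_rot: [-3.123, 0.335, -0.002]
wrist_force: [-0.2, 0.2, -4.9]
opening: 0.0351
gripper_force: 61.3
```

```bash
(python3 -m creep '[{"x":0,"y":0,"z":-4,"spin":0,"jaw":30},{"x":0,"y":0,"z":-4,"spin":0,"jaw":30},{"x":0,"y":0,"z":0,"spin":0,"jaw":30}]'; python3 -m creep '[{"x":0,"y":0,"z":-1,"spin":0,"jaw":30},{"x":0,"y":0,"z":0,"spin":0,"jaw":30}]'; python3 -m creep '[{"x":0,"y":0,"z":-1,"spin":0,"jaw":30},{"x":0,"y":0,"z":0,"spin":0,"jaw":30}]') | grep -E "pos|wrist"
```

```text
position: [0.4767, 0.3621, 0.0162]
wrist_force: [-0.2, -1.0, -3.8]
position: [0.4769, 0.3623, 0.0157]
wrist_force: [-1.7, -0.7, -1.8]
position: [0.4769, 0.3623, 0.0156]
wrist_force: [-2.4, -1.1, 4.6]
```

The latch is down on the floor. I'll release it and rise.

```bash
(python3 -m creep '[{"x":0,"y":0,"z":0,"spin":0,"jaw":40},{"x":0,"y":0,"z":0,"spin":0,"jaw":50},{"x":0,"y":0,"z":0,"spin":0,"jaw":60},{"x":0,"y":0,"z":0,"spin":0,"jaw":60},{"x":0,"y":0,"z":20,"spin":0,"jaw":60},{"x":0,"y":0,"z":45,"spin":0,"jaw":60},{"x":0,"y":0,"z":45,"spin":0,"jaw":60},{"x":0,"y":0,"z":45,"spin":0,"jaw":60},{"x":0,"y":0,"z":0,"spin":0,"jaw":60},{"x":0,"y":0,"z":0,"spin":0,"jaw":60}]')
python3 - <<'E'
from h import *
p,d=viewer.capture("wrist"); cv2.imwrite("pics/w5.png",p)
E
```

```text
time: 21.1
position: [0.4778, 0.3627, 0.171]
ee_rot: [-3.122, 0.334, -0.004]
wrist_force: [-0.9, 0.3, -0.0]
opening: 0.0601
gripper_force: 0.0
```

View pics/w5.png

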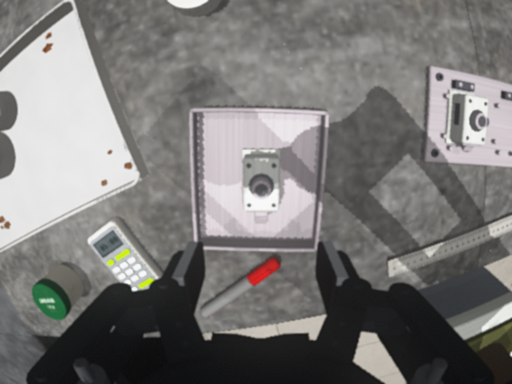

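The latch stands upright in the middle of the tray at (262,182), button up and bolt out, and the gripper is clear.

```bash
python3 -c "
from plant import env; print(env.sign_off())"
```

```text
the job is handed in; nothing more can be done
None
```

The middle latch did not click at about 12 N and now stands upright in the reject tray with its button up; the left latch clicked at about 9.5 N and the right at about 8 N, both remain in their nests, and the job was handed in at about 21 s with no verdict shown.

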